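# Cup drawer out to its stop, keeper bar laid flush behind its front

### The job

Pull the drawer of the low coffee cabinet all the way out to its hard stop; its runner catches part-way, so keep pulling past that. Then lay the square wooden bar from the counter on the drawer's floor and push it gently home so that its long side is flush against the inside of the drawer's front, where it keeps the cups off the front. Leave the drawer fully out, keep the cups in it upright, and do not shift the other things on the cabinet and the counter.

Things in the scene. Friction and masses are not known exactly. Their poses are not given: they have to be found in the camera images.
- cabinet: fixed low wooden cabinet with a grey stone slab as its top: 240 wide, 270 deep, 100 high, with one drawer in its front. Origin: on the counter, at the middle of the foot of the front face. +x points into the cabinet (away from the drawer's opening side), y along its width, z up. The drawer opens to -x. Its yaw and place vary.
- drawer (a joint): slide of the drawer on its two-part runner, m: 0 fully in, 0.090 at its end. Slides easily (about 3 N). Starts between 0 and 0.02.
- runner (a joint): slide of the runner (carrying the drawer) in the cabinet, m: 0 fully in, 0.060 at its end. Stiffer (9 to 12 N): when the drawer reaches the end of its own slide the pull rises (the hitch), then the runner comes along. Starts between 0 and 0.02. The opening is the sum of both slides; the rigid hard stop is where both are at their ends (0.150 in all). Both stay where left.
- pull (a point): middle of the stem of the drawer's steel pull, 46 above the counter, 20 out from the front face; axes as the cabinet's. The pull is a T seen from above: stem 12 thick (y) and 40 long (x) from the face, then a cross plate 32 wide (y), 6 thick; all of it 32 high (30 to 62 above the counter). It can be pinched across y from straight above, between face and plate.
- front_in (a point): middle of the lower edge of the inside of the drawer's front, at its floor (20 above the counter); moves with the drawer; axes as the cabinet's, +x from the front into the drawer. Front: 14 thick, rises 56 above the drawer's floor; side walls rise 42; inside 194 wide, 226 long. At the stop the first 136 of the inner length are clear of the cabinet.
- bar: loose straight wooden bar, 150 long (its x), 24 x 24 in section, 70 g (varies). Not to be pressed against the drawer's front with over 35 N. Origin: centre of its underside as built, z up. It lies flat on the counter, to the left or the right of the cabinet.
- bar_center (a point): the centre of the bar's volume, 12 from each long face; axes as the bar's.
- cup_left: white coffee cup, 50 high, 58 across, standing loose on the drawer's floor, in the left of its rear part, at first out of sight under the slab: its centre 125 to 175 behind the inside of the front. Origin: centre of its foot. Must stay upright.
- cup_right: the same, in the right of the drawer's rear part. Must stay upright.
- cup_slab: white coffee cup, 55 high, 60 across, standing on the cabinet's slab, 80 or more behind its front edge. Origin: centre of its foot. Leave alone.
- cezve: small copper coffee pot, 60 high, 76 across, with a long handle rising sideways, standing on the slab, 80 or more behind its front edge. Origin: centre of its foot. Leave alone.
- tin: steel tin, 85 high, 68 across, standing on the counter on the other side of the cabinet from the bar. Origin: centre of its foot. Leave alone.
- spoon: steel spoon, 140 long, lying on the counter between robot and cabinet, clear of the drawer's travel. Origin: on its underside near the middle. Leave alone.

How it is judged (in metres and radians):
On the way:
1. the drawer is pulled out to its hard stop, both slides at their ends to within 3 mm (value of joint drawer above 0.087 m and value of joint runner above 0.057 m), for 0.2 s.
At the end, for the whole second after the job is handed in: The drawer is at its stop (both slides within 3 mm of their ends); the bar lies at rest on the drawer's floor with its long side against the inside of the front, gap at most 2 mm at its middle and within 0.03 rad of parallel; both cups in the drawer stand upright (all of step 1 and x of bar_center in the frame of front_in between 0.009 and 0.014 m and z of bar_center in the frame of front_in between 0.008 and 0.016 m and angle between the x axis of bar and the y axis of front_in, either way round below 0.03 rad and linear speed of bar below 0.01 m/s and angle between each of cup_left, cup_right's own z axis and vertical below 0.2 rad); the robot touches nothing.
It fails at once if the bar, once against the drawer's front, is pressed on with over 35 N (contact force between bar and cabinet above 35 N and x of bar_center in the frame of front_in between 0 and 0.016 m).
It fails at once if a cup in the drawer is toppled (tilted over 0.5 rad) (angle between any of cup_left, cup_right's own z axis and vertical above 0.5 rad).
It fails at once if a thing on the slab or the counter is shifted by more than 30 mm (distance of any of cup_slab, cezve, tin, spoon from where it was at the start of the episode above 0.03 m).
It also fails if it takes over 72 s, if anything falls off the work surface, if the arm or the gripper's body presses on something with over 40 N, if the wrist force passes 120 N, or if a joint passes its speed limit or range.

### The arm

A 6-joint arm with a two-finger parallel gripper is mounted at the origin on the work surface. World frame = base frame: x ahead of the robot, y to its left, z up, the work surface at z = 0. Lengths are in m, angles in degrees, forces in N, time in s.
With the tool pointing down it reaches from about 0.375 to 0.9 m from the base axis. Payload 3.1 kg.
Tool frame: the origin (TCP) lies at the very end of the fingers, on their centre line; the grasp point (between the pads) lies 19 mm behind it; z points along the fingers, y is the line along which they close (so a half turn about z gives the same grasp; the last joint's range is limited). The gripper opens to 87 mm and grips with 3 to 60 N. Pads are 19 mm wide; open, the fingers measure 117 mm over their backs; the gripper's body (75 mm by 190 mm) begins 51 mm behind the grasp point.
Start: joints at [-10.227, 30.224, 82.088, -0, 67.689, -10.227], TCP at [0.625, 0, 0.223] pointing down, gripper open.
Joint ranges: [-176.69, 176.69], [-43.24, 126.21], [12.49, 139.97], [-82, 262], [0, 151.66], [-163.58, 163.58]. Speed limits (degrees/s): [159.86, 159.86, 180, 180, 180, 180].

### API

Orientations are given as a 3x3 rotation matrix whose columns are the frame's x, y, z axes.
In Python, from rig import * gives the robot as it stands.
- The arm moves only by the tool jog_arm, never from a script. Its arguments are lists of equal length, an entry for each row: "delta_pos": the shift along the world's x, y, z in cm, a list of three; "turn": the turn about the world's z in degrees; "grip": the closure, from 0 (fully open) to 1 (shut). In form: {"delta_pos": [[x, y, z], ...], "turn": [turn, ...], "grip": [grip, ...]}. A call has 1 to 12 rows; each row is the pose to reach, as a shift and turn from the pose commanded when the call began; what a row does not reach only later rows make up. A row lasts 1/8 s, in which the tool goes at most 62.5 mm and 10.7 degrees, less where a joint would pass 70% of its speed; a pose out of reach is approached as far as the arm can. A call with a gripper value outside its range is refused whole. The fingers move at their own pace and stop on an object; the grip force is fixed at half the most. Time passes only in rows, so rows that repeat a pose let the fingers close. It gives the time, the measured TCP pose, the force, the opening and the grip force at its end, in the units of the state.
- read_state(): the state, without advancing time (a new reading comes with each control period).
- capture(name): name is "scene" or "side" or "wrist"; returns a dict with "color" (384x512x3 uint8, blue, green, red), "fovy" (degrees; the focal length in pixels is half the picture's height over the tangent of half this angle, whatever the lens; pixels are square), "cx", "cy" (the principal point, pixels), "k1" (the pictures are not rectified: a ray, as slopes to the right and down, at radius r is drawn at 1 + k1 r^2 times it, then the intrinsics apply), "camera_from_world" (4x4, takes a point from world to camera coordinates). Camera axes: x right, y up, looking along -z (the intrinsics and any distortion apply to the point x, -y, -z); pixel columns grow to the right and rows downward; lengths in m; the calibration is good to about 2 mm. A picture is of the moment at which its call begins. There is no depth.
- hand_in(): hands the job in; it is judged then, once.
The state is a dict: "time_s": time; "joint_positions": joint angles; "qvel": joint speeds; "tau": joint torques, N m; "position": TCP position; "tcp_rot": TCP orientation; "force": force on the tool from outside, world axes, zero at the start; "moment": the same for the moment, N m; "opening": opening from 0.0 (shut) to 1.0 (fully open); "grasp_force": force on a finger pad.
Only numpy, scipy, OpenCV 4.12 (cv2) and the standard library are available. Lean on these libraries where they do the work, as an engineer would, in place of code of your own. Each camera call takes 0.05 s, during which the arm holds its last target. There are 200 camera calls.

## Working session

There is one attempt and no reset: what is moved stays moved. The work goes in short steps, Python scripts to look and compute and a tool call to move; the robot and the scene stay as the last step left them, time stands still between calls to the robot, and variables do not carry over. Pictures are saved under pics/ and viewed, at most 10 in all, crops included, and the job is handed in when it is done.

Besides the shell and the picture viewer there is one more tool, called after ">>>" by a JSON object that holds its "name" and its "arguments". jog_arm: Moves the arm, as the interface text tells. Its arguments: {"type":"object","properties":{"delta_pos":{"type":"array"},"turn":{"type":"array"},"grip":{"type":"array"}},"required":["delta_pos","turn","grip"]}

```bash
mkdir -p pics; cat > h.py <<'E'
from rig import *
import numpy as np, cv2
def cam(n):
    c=capture(n); c['color']=np.array(c['color'],np.uint8); return c
def ray(c,u,v):
    h=c['color'].shape[0]; f=h/2/np.tan(np.radians(c['fovy'])/2)
    K=np.array([[f,0,c['cx']],[0,f,c['cy']],[0,0,1.]])
    p=cv2.undistortPoints(np.array([[[u,v]]],float),K,np.array([c['k1'],0,0,0,0.]))[0,0]
    M=np.array(c['camera_from_world']); R=M[:3,:3]
    return -R.T@M[:3,3], R.T@np.array([p[0],-p[1],-1])
def onz(c,u,v,z):
    o,d=ray(c,u,v); return o+d*(z-o[2])/d[2]
def proj(c,P):
    h=c['color'].shape[0]; f=h/2/np.tan(np.radians(c['fovy'])/2)
    M=np.array(c['camera_from_world']); p=M[:3,:3]@np.array(P)+M[:3,3]
    a=np.array([p[0],-p[1]])/-p[2]; a=a*(1+c['k1']*(a@a)); return a*f+[c['cx'],c['cy']]
E
python3 - <<'E'
from h import *
import pickle
cs={n:cam(n) for n in('scene','side','wrist')}
pickle.dump(cs,open('c0.pkl','wb'))
for n,c in cs.items():
    print(n,c['fovy'],c['cx'],c['cy'],c['k1'],np.round(ray(c,256,192),3).tolist())
cv2.imwrite('pics/a.png',cs['scene']['color']);cv2.imwrite('pics/b.png',cs['side']['color']);cv2.imwrite('pics/c.png',cs['wrist']['color'])
E
```

```text
scene 52.678576967481845 252.46561163543663 197.0122187412901 -0.0055840929244686715 [[1.086, 0.489, 0.647], [-0.554, -0.577, -0.601]]
side 50.36943288222591 257.15703586902896 189.32136410201727 -0.12123555209138245 [[0.154, -0.737, 0.714], [0.407, 0.693, -0.595]]
wrist 68.01127448342814 257.511176286381 196.63410721491718 -0.015854608565711897 [[0.623, 0.084, 0.382], [-0.007, -0.286, -0.958]]
```

View pics/a.png

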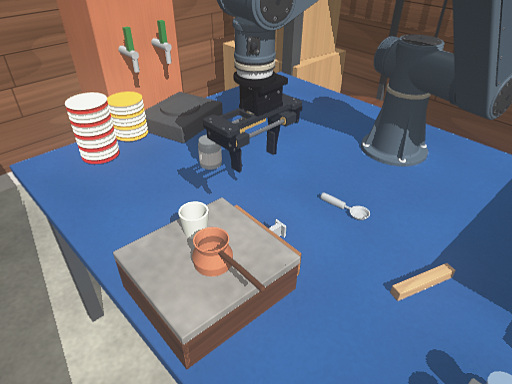

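View pics/b.png

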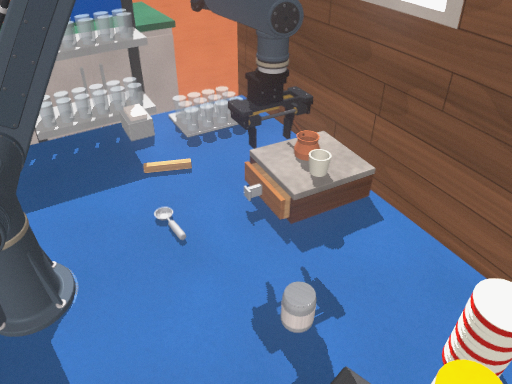

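View pics/c.png

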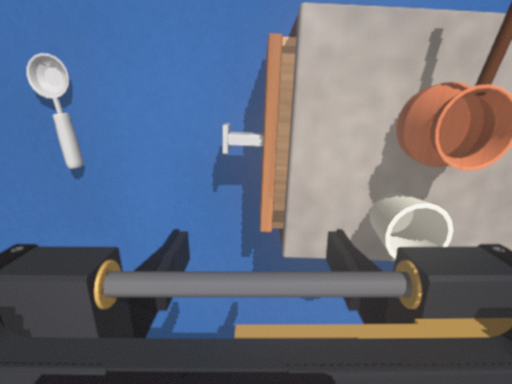

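The scene picture shows the slab (corners about (118,255), (222,200), (300,257), (187,348)) and the bar at (423,281). The side picture shows the bar at (167,166) and the tin at (298,305). The wrist picture shows the slab's front edge from (302,5) to (284,257), the drawer front's top at x≈270, and the pull's stem at (245,139) with its plate at x≈226.

```bash
python3 - <<'E'
from h import *
import pickle
cs=pickle.load(open('c0.pkl','rb'))
w=cs['wrist']
for n,u,v,z in [('slabA',302,5,.1),('slabB',284,257,.1),('frontTop out A',271,35,.076),('out B',262,230,.076),('plate top',222,125,.062),('plate bot',222,153,.062),('stem',245,139,.062),('spoon',48,75,0),('spoon',75,163,0)]:
    print(n,np.round(onz(w,u,v,z)*1000,1))
for n,box in [('scene',(380,255,470,310)),('side',(130,150,205,180))]:
    c=cs[n]; x0,y0,x1,y1=box
    hsv=cv2.cvtColor(c['color'],cv2.COLOR_BGR2HSV)
    m=np.zeros(hsv.shape[:2],np.uint8); m[y0:y1,x0:x1]=cv2.inRange(hsv,(5,60,60),(35,255,255))[y0:y1,x0:x1]
    k=max(cv2.findContours(m,0,2)[0],key=cv2.contourArea)
    h=cv2.convexHull(k); a=cv2.approxPolyDP(h,2.0,True)[:,0]
    for z in(0,.024): print(n,z,[(tuple(map(int,p)),np.round(onz(c,*p,z)[:2]*1000).tolist()) for p in a])
    big=cv2.resize(c['color'][y0:y1,x0:x1],None,fx=4,fy=4); pickle.dump(big,open(n+'.p','wb'))
E
```

```text
slabA [661.4 168.3 100. ]
slabB [652.5 -76.  100. ]
frontTop out A [635.9 150.2  76. ]
out B [628.1 -53.9  76. ]
plate top [584.  65.  62.]
plate bot [582.9  34.3  62. ]
stem [609.   49.9  62. ]
spoon [359.7 123.3   0. ]
spoon [373.   11.4   0. ]
scene 0 [((454, 270), [366.0, 372.0]), ((450, 277), [392.0, 375.0]), ((399, 299), [525.0, 330.0]), ((391, 293), [523.0, 311.0]), ((393, 285), [502.0, 302.0]), ((443, 264), [367.0, 347.0])]
scene 0.024 [((454, 270), [393.0, 376.0]), ((450, 277), [418.0, 379.0]), ((399, 299), [546.0, 336.0]), ((391, 293), [544.0, 317.0]), ((393, 285), [523.0, 309.0]), ((443, 264), [393.0, 352.0])]
side 0 [((190, 159), [545.0, 361.0]), ((190, 167), [526.0, 316.0]), ((144, 171), [389.0, 367.0]), ((144, 163), [404.0, 414.0])]
side 0.024 [((190, 159), [532.0, 324.0]), ((190, 167), [514.0, 281.0]), ((144, 171), [381.0, 330.0]), ((144, 163), [395.0, 375.0])]
```

>>> {"name": "jog_arm", "arguments": {"delta_pos": [[-0.5,2,0],[-1,4,-1],[-1.4,4.9,-3],[-1.4,4.9,-5],[-1.4,4.9,-7],[-1.4,4.9,-9],[-1.4,4.9,-10],[-1.4,4.9,-10],[-1.4,4.9,-10],[-1.4,4.9,-10]], "turn": [10,20,30,40,50,60,70,80,87.9,87.9], "grip": [0,0,0,0,0,0,0,0,0,0]}}

```text
time_s: 1.4
position: [0.6108, 0.0491, 0.1222]
tcp_rot: [[-0.999, 0.038, -0.001], [0.038, 0.999, 0.0], [0.001, 0.0, -1.0]]
force: [-0.7, 0.9, 0.3]
opening: 0.996
grasp_force: 0.0
```

```bash
python3 - <<'E'
from h import *
s=read_state(); print(s['position'],np.round(s['tcp_rot'],3),s['force'],s['joint_positions'])
c=cam('wrist'); cv2.imwrite('pics/d.png',c['color'])
print(proj(c,[.6115,.05,.046]),proj(c,[s['position'][0],s['position'][1],.046]))
E
```

```text
[0.61077242 0.04905596 0.12221161] [[-0.999  0.038 -0.001]
 [ 0.038  0.999  0.   ]
 [ 0.001  0.    -1.   ]] [-0.65605545  0.91933321  0.30851108] [-5.84580255e+00  3.64347838e+01  8.88932154e+01  2.06462135e-03
  5.47112436e+01 -9.36495615e+01]
[257.98254765 207.71374033] [256.88344819 206.97730191]
```

View pics/d.png

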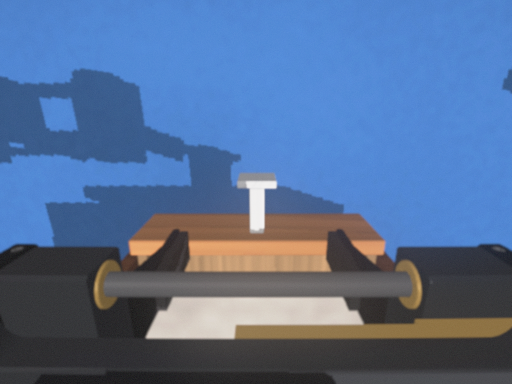

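The pull sits midway between the fingers, with its stem at (257,208) and plate at (257,181). I'll go down and pinch it.

>>> {"name": "jog_arm", "arguments": {"delta_pos": [[0,0.05,-2],[0,0.05,-4],[0,0.05,-6],[0,0.05,-8],[0,0.05,-8.8],[0,0.05,-8.8],[0,0.05,-8.8],[0,0.05,-8.8],[0,0.05,-8.8],[0,0.05,-8.8],[0,0.05,-8.8],[0,0.05,-8.8]], "turn": [0,0,0,0,0,0,0,0,0,0,0,0], "grip": [0,0,0,0,0.5,1,1,1,1,1,1,1]}}

```text
time_s: 2.95
position: [0.6109, 0.0495, 0.0345]
tcp_rot: [[-0.999, 0.037, -0.0], [0.037, 0.999, -0.0], [0.0, -0.0, -1.0]]
force: [0.8, 0.1, -0.4]
opening: 0.168
grasp_force: 0.0
```

>>> {"name": "jog_arm", "arguments": {"delta_pos": [[0,0,0],[0,0,0],[0,0,0],[-0.2,0.01,0],[-0.6,0.02,0],[-1.1,0.04,0],[-1.6,0.06,0],[-2.1,0.08,0],[-2.6,0.1,0],[-3.1,0.11,0],[-3.6,0.13,0],[-4,0.15,0]], "turn": [0,0,0,0,0,0,0,0,0,0,0,0], "grip": [1,1,1,1,1,1,1,1,1,1,1,1]}}

```text
time_s: 4.45
position: [0.5726, 0.0497, 0.0345]
tcp_rot: [[-0.999, 0.036, 0.003], [0.036, 0.999, -0.002], [-0.003, -0.002, -1.0]]
force: [1.7, -5.7, -2.7]
opening: 0.136
grasp_force: 30.0
```

>>> {"name": "jog_arm", "arguments": {"delta_pos": [[-0.4,0.01,0],[-0.8,0.03,0],[-1.2,0.04,0],[-1.6,0.06,0],[-2,0.07,0],[-2.4,0.09,0],[-2.8,0.1,0],[-3.2,0.12,0],[-3.6,0.13,0],[-4,0.15,0],[-4.4,0.16,0],[-4.8,0.18,0]], "turn": [0,0,0,0,0,0,0,0,0,0,0,0], "grip": [1,1,1,1,1,1,1,1,1,1,1,1]}}

```text
time_s: 5.95
position: [0.5294, 0.0512, 0.0346]
tcp_rot: [[-0.999, 0.037, 0.013], [0.037, 0.999, -0.002], [-0.013, -0.002, -1.0]]
force: [9.2, -5.6, -10.9]
opening: 0.135
grasp_force: 30.0
```

>>> {"name": "jog_arm", "arguments": {"delta_pos": [[-0.3,0.01,0],[-0.6,0.01,0],[-0.9,0.01,0],[-1.2,0.02,0],[-1.5,0.03,0],[-1.8,0.04,0],[-2.1,0.05,0],[-2.4,0.06,0],[-2.7,0.07,0],[-3,0.08,0],[-3.2,0.09,0],[-3.4,0.1,0]], "turn": [0,0,0,0,0,0,0,0,0,0,0,0], "grip": [1,1,1,1,1,1,1,1,1,1,1,1]}}

```text
time_s: 7.45
position: [0.4957, 0.0525, 0.0346]
tcp_rot: [[-0.999, 0.037, 0.013], [0.037, 0.999, -0.002], [-0.013, -0.001, -1.0]]
force: [8.7, -4.3, -9.9]
opening: 0.132
grasp_force: 30.0
```

>>> {"name": "jog_arm", "arguments": {"delta_pos": [[-0.2,0.01,0],[-0.4,0.01,0],[-0.6,0.02,0],[-0.8,0.03,0],[-0.8,0.03,0]], "turn": [0,0,0,0,0], "grip": [1,1,1,1,1]}}

```text
time_s: 8.07
position: [0.4873, 0.0528, 0.0346]
tcp_rot: [[-0.999, 0.037, 0.012], [0.037, 0.999, -0.002], [-0.012, -0.001, -1.0]]
force: [8.3, -5.0, -10.1]
opening: 0.135
grasp_force: 30.0
```

>>> {"name": "jog_arm", "arguments": {"delta_pos": [[-0.2,0.01,0],[-0.4,0.01,0],[-0.6,0.02,0],[-0.8,0.03,0],[-0.8,0.03,0]], "turn": [0,0,0,0,0], "grip": [1,1,1,1,1]}}

```text
time_s: 8.7
position: [0.487, 0.0527, 0.0348]
tcp_rot: [[-0.999, 0.038, 0.028], [0.038, 0.999, -0.003], [-0.028, -0.002, -1.0]]
force: [17.7, -2.3, -20.1]
opening: 0.137
grasp_force: 30.0
```

>>> {"name": "jog_arm", "arguments": {"delta_pos": [[-0.2,0.01,0],[-0.4,0.01,0],[-0.6,0.02,0],[-0.6,0.02,0]], "turn": [0,0,0,0], "grip": [1,1,1,1]}}

```text
time_s: 9.2
position: [0.4866, 0.0527, 0.035]
tcp_rot: [[-0.998, 0.039, 0.039], [0.039, 0.999, -0.003], [-0.039, -0.002, -0.999]]
force: [26.0, 1.6, -25.6]
opening: 0.136
grasp_force: 30.0
```

>>> {"name": "jog_arm", "arguments": {"delta_pos": [[0.5,0,0],[1,-0.02,0],[1.2,-0.03,0],[1.2,-0.03,0],[1.2,-0.03,0],[1.2,-0.03,0],[1.2,-0.03,2],[1.2,-0.03,6],[1.2,-0.03,11],[1.2,-0.03,16],[1.2,-0.03,20],[1.2,-0.03,20]], "turn": [0,0,0,0,0,0,0,0,0,0,0,0], "grip": [1,1,0,0,0,0,0,0,0,0,0,0]}}

```text
time_s: 10.7
position: [0.4807, 0.0543, 0.2376]
tcp_rot: [[-0.999, 0.036, 0.008], [0.036, 0.999, -0.001], [-0.008, -0.0, -1.0]]
force: [0.2, -0.4, 0.5]
opening: 0.996
grasp_force: 0.0
```

```bash
python3 - <<'E'
from h import *
import pickle
c=cam('wrist'); d=cam('scene');pickle.dump((c,d),open('c1.pkl','wb'))
cv2.imwrite('pics/e.png',c['color'])
print(np.round(ray(c,256,192),3).tolist())
E
```

```text
[[0.395, 0.058, 0.398], [0.293, -0.018, -0.956]]
```

View pics/e.png

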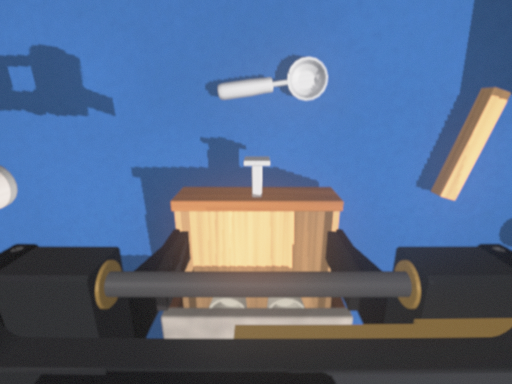

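The wrist picture shows the drawer out with its front's top across rows 188–208 and both cups upright at (228,304) and (285,304). The bar's ends are at about (495,92) and (447,193), and the spoon hasn't moved, at (270,85).

```bash
python3 - <<'E'
from h import *
import pickle
c,d=pickle.load(open('c1.pkl','rb'))
hsv=cv2.cvtColor(c['color'],cv2.COLOR_BGR2HSV)
m=np.zeros(hsv.shape[:2],np.uint8); m[75:215,425:512]=cv2.inRange(hsv,(5,50,60),(35,255,255))[75:215,425:512]
# top face is brighter
k=max(cv2.findContours(m,0,2)[0],key=cv2.contourArea); a=cv2.approxPolyDP(cv2.convexHull(k),1.5,True)[:,0]
for p in a: print(p,hsv[p[1],p[0]],[np.round(onz(c,*p.astype(float),z)[:2]*1000).tolist() for z in(0,.024)])
v=hsv[...,2]
for r in (105,130,160): print(r,[(x,*hsv[r,x]) for x in range(436,508,3) if m[r,x]])
for u in (200,225,300,320): print(u,[tuple(map(int,hsv[r,u])) for r in range(180,218,2)])
for n,u,w,z in [('outL',176,190,.076),('outR',336,190,.076),('inL',174,208,.076),('inR',340,208,.076),('plate',257,157,.062)]: print(n,np.round(onz(c,u,w,z)*1000,1))
E
```

```text
[508  92] [ 11  71 154] [[390.0, 391.0], [390.0, 371.0]]
[506 101] [ 10  68 221] [[402.0, 391.0], [401.0, 371.0]]
[455 198] [ 11  60 225] [[537.0, 345.0], [528.0, 328.0]]
[444 197] [  6  57 212] [[535.0, 329.0], [526.0, 312.0]]
[433 191] [  5  52 128] [[525.0, 311.0], [517.0, 295.0]]
[434 185] [  6  51 125] [[516.0, 311.0], [508.0, 295.0]]
[481  90] [ 10  65 129] [[387.0, 354.0], [387.0, 336.0]]
[497  88] [ 10  63 145] [[385.0, 375.0], [385.0, 356.0]]
105 [(475, np.uint8(14), np.uint8(92), np.uint8(139)), (478, np.uint8(14), np.uint8(98), np.uint8(135)), (481, np.uint8(15), np.uint8(98), np.uint8(135)), (484, np.uint8(15), np.uint8(97), np.uint8(144)), (487, np.uint8(18), np.uint8(99), np.uint8(237)), (490, np.uint8(20), np.uint8(91), np.uint8(241)), (493, np.uint8(20), np.uint8(92), np.uint8(241)), (496, np.uint8(20), np.uint8(89), np.uint8(243)), (499, np.uint8(20), np.uint8(88), np.uint8(244)), (502, np.uint8(20), np.uint8(86), np.uint8(244))]
130 [(463, np.uint8(14), np.uint8(94), np.uint8(139)), (466, np.uint8(14), np.uint8(89), np.uint8(134)), (469, np.uint8(13), np.uint8(95), 
[... 1515 characters left out ...]
4, 132), (112, 111, 135), (119, 57, 117), (8, 81, 119), (9, 99, 129), (9, 95, 131), (8, 94, 128), (10, 100, 127), (10, 100, 130), (11, 111, 149), (12, 128, 199), (12, 129, 212), (12, 129, 212), (12, 131, 213), (12, 124, 203), (14, 104, 189), (14, 100, 191), (14, 103, 189)]
320 [(108, 146, 198), (109, 145, 194), (109, 141, 199), (112, 104, 165), (179, 58, 118), (8, 90, 124), (7, 89, 129), (8, 89, 126), (8, 90, 125), (8, 88, 125), (10, 104, 144), (11, 122, 196), (12, 127, 207), (12, 126, 211), (12, 127, 213), (12, 122, 202), (14, 101, 194), (14, 101, 197), (14, 100, 201)]
outL [487.8 -42.   76. ]
outR [494.6 146.9  76. ]
inL [510.2 -47.3  76. ]
inR [517.5 152.8  76. ]
plate [454.6  55.   62. ]
```

```bash
python3 - <<'E'
from h import *
import pickle
c,d=pickle.load(open('c1.pkl','rb'))
hsv=cv2.cvtColor(c['color'],cv2.COLOR_BGR2HSV)
m=np.zeros(hsv.shape[:2],np.uint8); m[75:215,425:512]=cv2.inRange(hsv,(5,50,195),(35,255,255))[75:215,425:512]
k=max(cv2.findContours(m,0,2)[0],key=cv2.contourArea)[:,0].astype(float)
P=np.array([onz(c,*p,.024)[:2]*1000 for p in k],np.float32)
print(cv2.minAreaRect(P)); 
for n,u,w,z in [('outL',200,200.5,.076),('outR',320,200.5,.076),('inL',200,210.5,.076),('inR',320,210.5,.076),('endL',173,205,.076),('endR',341,205,.076)]: print(n,np.round(onz(c,u,w,z)*1000,1))
# rim edges subpixel via gradient
g=c['color'].astype(float)[...,2]
for u in (190,220,240,280,300,325):
    col=cv2.GaussianBlur(g,(3,3),0)[:,u]; dd=np.diff(col); r=197+np.argmax(dd[197:204])+.5; print(u,r,np.round(onz(c,u,r,.076)*1000,1))
E
```

```text
((461.32806396484375, 338.77410888671875), (23.283784866333008, 140.07467651367188), 71.37674713134766)
outL [501.9 -14.9  76. ]
outR [507.  128.4  76. ]
inL [514.6 -16.2  76. ]
inR [519.8 128.8  76. ]
endL [506.4 -48.   76. ]
endR [513.7 153.8  76. ]
190 200.5 [501.4 -26.9  76. ]
220 200.5 [502.7   9.   76. ]
240 200.5 [503.6  32.9  76. ]
280 200.5 [505.3  80.6  76. ]
300 200.5 [506.2 104.5  76. ]
325 200.5 [507.3 134.4  76. ]
```

>>> {"name": "jog_arm", "arguments": {"delta_pos": [[0,4,0],[0,9,0],[-0.5,14,0],[-1,19,-1],[-1.5,24,-3],[-2,28,-6],[-2,28.6,-9],[-2,28.6,-12],[-2,28.6,-14],[-2,28.6,-14],[-2,28.6,-14]], "turn": [0,-3,-6,-9,-12,-15,-16.5,-16.5,-16.5,-16.5,-16.5], "grip": [0,0,0,0,0,0,0,0,0,0,0]}}

```text
time_s: 12.18
position: [0.4586, 0.3401, 0.094]
tcp_rot: [[-0.948, 0.319, -0.001], [0.319, 0.948, -0.001], [0.001, -0.001, -1.0]]
force: [-0.3, 0.4, 0.2]
opening: 1.001
grasp_force: 0.0
```

```bash
python3 - <<'E'
from h import *
import pickle
c=cam('wrist'); pickle.dump(c,open('c2.pkl','wb'))
cv2.imwrite('pics/f.png',c['color'])
print(proj(c,[.461,.34,.024]),proj(c,[.461+.075*.948,.34-.075*.319,.024]),proj(c,[.461-.075*.948,.34+.075*.319,.024]))
E
```

```text
[258.11358847 211.98365638] [258.10745457 286.28113833] [258.11923364 122.6144207 ]
```

View pics/f.png

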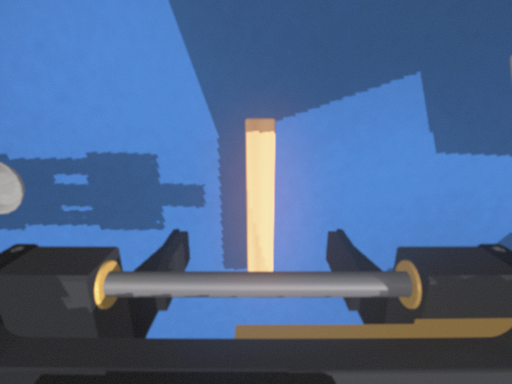

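The bar lies along column 260, parallel to the fingers. Its near top end is at row 131, so its centre is about 6 mm further along than estimated. I'll grasp with that correction.

>>> {"name": "jog_arm", "arguments": {"delta_pos": [[0.7,0,-2],[0.7,0,-4],[0.7,0,-6],[0.7,0,-8],[0.7,0,-8.4],[0.7,0,-8.4],[0.7,0,-8.4],[0.7,0,-8.4],[0.7,0,-8.4],[0.7,0,-8.4],[0.7,0,-8.4],[0.7,0,-8.4]], "turn": [0,0,0,0,0,0,0,0,0,0,0,0], "grip": [0,0,0,0,0.5,1,1,1,1,1,1,1]}}

```text
time_s: 13.72
position: [0.4659, 0.3403, 0.0106]
tcp_rot: [[-0.948, 0.319, -0.0], [0.319, 0.948, -0.0], [0.0, -0.0, -1.0]]
force: [0.3, 0.1, 1.2]
opening: 0.267
grasp_force: 30.0
```

>>> {"name": "jog_arm", "arguments": {"delta_pos": [[0,0,0],[0,0,0],[0,0,3],[0,0,7],[0,0,11],[0,0,15],[0,0,18],[0,0,18]], "turn": [0,0,0,0,0,0,0,0], "grip": [1,1,1,1,1,1,1,1]}}

```text
time_s: 14.72
position: [0.4674, 0.3411, 0.1928]
tcp_rot: [[-0.948, 0.319, 0.005], [0.319, 0.948, 0.002], [-0.004, 0.004, -1.0]]
force: [0.4, 0.5, -2.1]
opening: 0.269
grasp_force: 30.0
```

>>> {"name": "jog_arm", "arguments": {"delta_pos": [[0.5,-3,0],[1.5,-7,0],[3,-11,0],[4.5,-15,0],[6,-19,0],[7.5,-23,0],[8.7,-27,0],[9.2,-29,-1],[9.2,-29,-3],[9.2,-29,-5],[9.2,-29,-6.5],[9.2,-29,-6.5]], "turn": [-9,-18,-27,-36,-45,-54,-63,-71,-73.5,-73.5,-73.5,-73.5], "grip": [1,1,1,1,1,1,1,1,1,1,1,1]}}

```text
time_s: 16.23
position: [0.5564, 0.0505, 0.1235]
tcp_rot: [[0.037, 0.999, -0.005], [0.999, -0.037, 0.001], [0.0, -0.005, -1.0]]
force: [0.8, 0.2, -1.6]
opening: 0.271
grasp_force: 30.0
```

```bash
python3 - <<'E'
from h import *
import pickle
c=cam('wrist'); d=cam('side'); pickle.dump((c,d),open('c3.pkl','wb'))
im=np.vstack([c['color'][:,:],]); s=cv2.resize(d['color'][100:250,190:390],None,fx=2.56,fy=2.56)
cv2.imwrite('pics/g.png',np.vstack([cv2.resize(c['color'],(384,288)),cv2.resize(s,(384,288))]))
E
```

```text
(no output)
```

View pics/g.png

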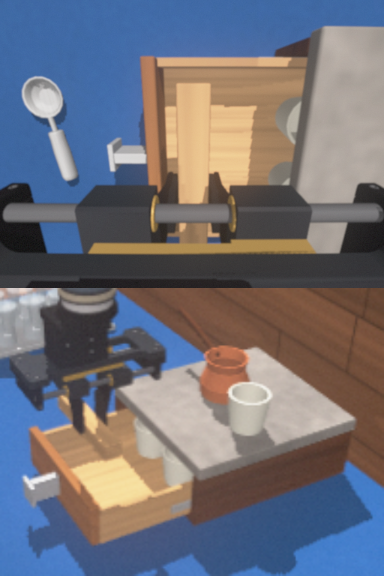

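The composite shows the bar held over the open drawer, parallel to the front. The front's inner top edge is at about wrist column 213, and both cups stand beyond the bar. I'll measure the gaps.

```bash
python3 - <<'E'
from h import *
import pickle
c,d=pickle.load(open('c3.pkl','rb'))
g=cv2.GaussianBlur(c['color'],(3,3),0).astype(int)
for r in (120,150,180): print(r,[tuple(g[r,u]) for u in range(188,226,3)])
for n,u,v,z in [('inner',215,120,.076),('inner',215,180,.076),('outer',196,150,.076),('bar near end L',237,111,.134),('bar near end R',280,111,.134),('wallinner',250,88,.062),('slab',418,150,.1),('cup1',368,160,.07),('cup2',360,235,.07)]: print(n,np.round(onz(c,u,v,z)*1000,1))
E
```

```text
120 [(np.int64(155), np.int64(109), np.int64(93)), (np.int64(94), np.int64(119), np.int64(168)), (np.int64(91), np.int64(124), np.int64(178)), (np.int64(93), np.int64(128), np.int64(182)), (np.int64(93), np.int64(128), np.int64(184)), (np.int64(93), np.int64(129), np.int64(186)), (np.int64(86), np.int64(118), np.int64(169)), (np.int64(68), np.int64(85), np.int64(118)), (np.int64(67), np.int64(84), np.int64(114)), (np.int64(64), np.int64(81), np.int64(110)), (np.int64(75), np.int64(96), np.int64(125)), (np.int64(104), np.int64(137), np.int64(173)), (np.int64(103), np.int64(138), np.int64(175))]
150 [(np.int64(161), np.int64(107), np.int64(78)), (np.int64(105), np.int64(97), np.int64(114)), (np.int64(91), np.int64(124), np.int64(178)), (np.int64(93), np.int64(128), np.int64(183)), (np.int64(92), np.int64(130), np.int64(185)), (np.int64(91), np.int64(129), np.int64(185)), (np.int64(91), np.int64(128), np.int64(182)), (np.int64(77), np.int64(104), np.int64(146)), (np.int64(67), np.int64(85), np.int64(114)), (np.int64(66), np.int64(86), np.int64(118)), (np.int64(71), np.int64(95), np.int6
[... 255 characters left out ...]
3), np.int64(130), np.int64(186)), (np.int64(93), np.int64(130), np.int64(187)), (np.int64(92), np.int64(131), np.int64(187)), (np.int64(92), np.int64(129), np.int64(184)), (np.int64(87), np.int64(122), np.int64(172)), (np.int64(68), np.int64(90), np.int64(122)), (np.int64(68), np.int64(88), np.int64(120)), (np.int64(68), np.int64(89), np.int64(122)), (np.int64(109), np.int64(149), np.int64(192)), (np.int64(145), np.int64(198), np.int64(236))]
inner [527.6 126.6  76. ]
inner [524.   82.9  76. ]
outer [511.9 105.9  76. ]
bar near end L [547.8 132.7 134. ]
bar near end R [569.5 131.9 134. ]
wallinner [552.9 147.8  62. ]
slab [661.  104.1 100. ]
cup1 [640.4  92.9  70. ]
cup2 [638.8  30.5  70. ]
```

>>> {"name": "jog_arm", "arguments": {"delta_pos": [[0.2,-0.5,-1],[0.2,-0.5,-2.5],[0.2,-0.5,-4],[0.2,-0.5,-5.5],[0.2,-0.5,-7],[0.2,-0.5,-8.2],[0.2,-0.5,-8.8],[0.2,-0.5,-9.1],[0.2,-0.5,-9.2],[0.2,-0.5,-9.2]], "turn": [0,0,0,0,0,0,0,0,0,0], "grip": [1,1,1,1,1,1,1,1,1,1]}}

```text
time_s: 17.58
position: [0.5603, 0.0453, 0.0339]
tcp_rot: [[0.037, 0.999, 0.001], [0.999, -0.037, -0.0], [-0.0, 0.001, -1.0]]
force: [0.3, -0.2, -0.6]
opening: 0.271
grasp_force: 30.0
```

>>> {"name": "jog_arm", "arguments": {"delta_pos": [[-0.1,0,-0.1],[-0.15,0,-0.2],[-0.15,0,-0.25],[-0.15,0,-0.25],[-0.15,0,-0.25],[-0.15,0,-0.25],[-0.15,0,-0.25],[-0.15,0,-0.25]], "turn": [0,0,0,0,0,0,0,0], "grip": [1,1,1,1,0.62,0.6,0.6,0.6]}}

```text
time_s: 18.58
position: [0.5585, 0.0453, 0.0311]
tcp_rot: [[0.037, 0.999, 0.0], [0.999, -0.037, 0.0], [0.0, 0.0, -1.0]]
force: [0.4, 0.5, 0.2]
opening: 0.397
grasp_force: 0.0
```

>>> {"name": "jog_arm", "arguments": {"delta_pos": [[0,0,2],[0,0,5],[0,0,9],[0.3,0.1,12],[0.6,0.2,13],[1,0.3,13],[1.5,0.4,13],[2,0.5,13],[2.5,0.6,13],[3,0.7,13],[3.3,0.7,13],[3.3,0.7,13]], "turn": [0,0,0,10,20,30,40,50,60,70,80,90], "grip": [0.6,0.6,0.6,0.6,0.2,0.2,0.2,0.2,0.2,0.2,0.2,0.2]}}

```text
time_s: 20.08
position: [0.5915, 0.0523, 0.161]
tcp_rot: [[-1.0, 0.031, -0.0], [0.031, 1.0, -0.0], [0.0, -0.0, -1.0]]
force: [-0.4, 0.8, -0.6]
opening: 0.8
grasp_force: 0.0
```

```bash
python3 - <<'E'
from h import *
import pickle
s=read_state();print(s['position'],np.round(s['tcp_rot'],3).tolist())
c=cam('wrist'); d=cam('side'); pickle.dump((c,d),open('c4.pkl','wb'))
s=cv2.resize(d['color'][100:250,190:390],(512,384))
cv2.imwrite('pics/i.png',np.hstack([cv2.resize(c['color'],(400,300)),cv2.resize(s,(400,300))]))
E
```

```text
[0.59153833 0.05233823 0.16096572] [[-1.0, 0.031, -0.0], [0.031, 1.0, -0.0], [0.0, -0.0, -1.0]]
```

View pics/i.png

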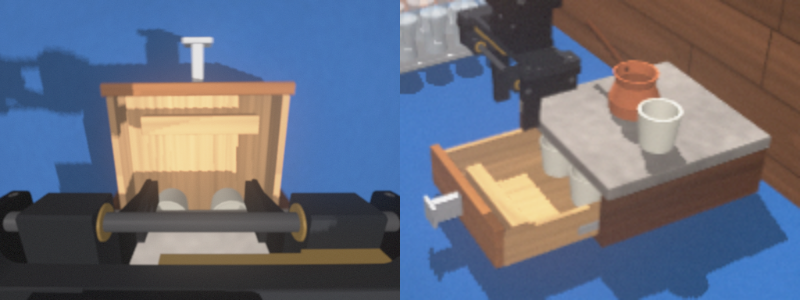

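The bar lies flat and parallel on the drawer's floor at wrist columns 142–258, row 124, and both cups are upright at (172,200) and (228,200). I'll go down behind the bar.

>>> {"name": "jog_arm", "arguments": {"delta_pos": [[0,0,-2],[0,0,-5],[0,0,-8],[0,0,-11],[0,0,-12.5],[0,0,-13.2],[0,0,-13.2],[0,0,-13.2]], "turn": [0,0,0,0,0,0,0,0], "grip": [0.2,0.2,0.2,0.2,0.2,0.2,0.2,0.2]}}

```text
time_s: 21.18
position: [0.5923, 0.0523, 0.0301]
tcp_rot: [[-0.999, 0.037, 0.002], [0.037, 0.999, -0.0], [-0.002, -0.0, -1.0]]
force: [0.3, 0.6, -0.6]
opening: 0.801
grasp_force: 0.0
```

>>> {"name": "jog_arm", "arguments": {"delta_pos": [[-0.3,0.01,0],[-0.7,0.03,0],[-1.1,0.04,0],[-1.5,0.05,0],[-1.8,0.07,0],[-2.1,0.08,0],[-2.4,0.09,0],[-2.4,0.09,0]], "turn": [0,0,0,0,0,0,0,0], "grip": [0.2,0.2,0.2,0.2,0.2,0.2,0.2,0.2]}}

```text
time_s: 22.18
position: [0.5668, 0.0533, 0.0289]
tcp_rot: [[-0.999, 0.037, -0.001], [0.037, 0.999, 0.0], [0.001, 0.0, -1.0]]
force: [-0.2, 0.8, 0.6]
opening: 0.801
grasp_force: 0.0
```

>>> {"name": "jog_arm", "arguments": {"delta_pos": [[-0.2,0.01,0],[-0.4,0.01,0],[-0.6,0.02,0],[-0.8,0.03,0],[-0.9,0.03,0],[-0.9,0.03,0]], "turn": [0,0,0,0,0,0], "grip": [0.2,0.2,0.2,0.2,0.2,0.2]}}

```text
time_s: 22.92
position: [0.5582, 0.0536, 0.0291]
tcp_rot: [[-0.999, 0.037, -0.0], [0.037, 0.999, 0.0], [0.0, 0.0, -1.0]]
force: [0.5, -0.2, 0.3]
opening: 0.801
grasp_force: 0.0
```

>>> {"name": "jog_arm", "arguments": {"delta_pos": [[-0.05,0,0],[-0.1,0,0],[-0.15,0,0],[-0.2,0,0],[-0.2,0,0]], "turn": [0,0,0,0,0], "grip": [0.2,0.2,0.2,0.2,0.2]}}

```text
time_s: 23.55
position: [0.5564, 0.0535, 0.0291]
tcp_rot: [[-0.999, 0.037, -0.0], [0.037, 0.999, -0.0], [0.0, -0.0, -1.0]]
force: [0.1, -0.2, 0.3]
opening: 0.801
grasp_force: 0.1
```

>>> {"name": "jog_arm", "arguments": {"delta_pos": [[-0.05,0,0],[-0.1,0,0],[-0.15,0,0],[-0.2,0,0],[-0.2,0,0]], "turn": [0,0,0,0,0], "grip": [0.2,0.2,0.2,0.2,0.2]}}

```text
time_s: 24.18
position: [0.5559, 0.0535, 0.0293]
tcp_rot: [[-0.999, 0.037, 0.003], [0.037, 0.999, -0.0], [-0.003, -0.0, -1.0]]
force: [5.0, 1.1, -2.5]
opening: 0.799
grasp_force: 2.0
```

>>> {"name": "jog_arm", "arguments": {"delta_pos": [[-0.05,0,0],[-0.1,0,0],[-0.15,0,0],[-0.15,0,0]], "turn": [0,0,0,0], "grip": [0.2,0.2,0.2,0.2]}}

```text
time_s: 24.68
position: [0.5559, 0.0535, 0.0295]
tcp_rot: [[-0.999, 0.037, 0.006], [0.037, 0.999, -0.0], [-0.006, 0.0, -1.0]]
force: [5.5, 1.4, -3.2]
opening: 0.799
grasp_force: 3.2
```

>>> {"name": "jog_arm", "arguments": {"delta_pos": [[0.3,0,0],[0.7,0,0],[1.2,0,0],[2,0,0],[2.5,0,0],[2.5,0,3],[2.5,0,7],[2.5,0,11],[2.5,0,15],[2.5,0,18],[2.5,0,18]], "turn": [0,0,0,0,0,0,0,0,0,0,0], "grip": [0.2,0.2,0.2,0.2,0.2,0.2,0.2,0.2,0.2,0.2,0.2]}}

```text
time_s: 26.05
position: [0.5798, 0.0534, 0.2117]
tcp_rot: [[-0.999, 0.037, 0.006], [0.037, 0.999, -0.001], [-0.006, -0.0, -1.0]]
force: [-0.1, -0.7, -1.1]
opening: 0.798
grasp_force: 0.0
```

>>> {"name": "jog_arm", "arguments": {"delta_pos": [[-2,0,1],[-4,0,2],[-6,0,2],[-6,0,2],[-6,0,2]], "turn": [-10,-20,-30,-30,-30], "grip": [0.2,0.2,0.2,0.2,0.2]}}

```text
time_s: 26.68
position: [0.5185, 0.0535, 0.2284]
tcp_rot: [[-0.848, 0.529, -0.0], [0.529, 0.848, 0.0], [0.0, -0.0, -1.0]]
force: [0.4, -0.5, -0.8]
opening: 0.804
grasp_force: 0.0
```

```bash
python3 - <<'E'
from h import *
import pickle
c=cam('wrist'); d=cam('scene'); pickle.dump((c,d),open('c5.pkl','wb'))
s=cv2.resize(cam('side')['color'][100:250,190:390],(400,300),interpolation=2)
cv2.imwrite('pics/j.png',np.hstack([cv2.resize(c['color'],(400,300)),s]))
print(np.round(ray(c,256,192),3).tolist())
E
```

```text
[[0.447, 0.098, 0.389], [0.239, -0.157, -0.958]]
```

View pics/j.png

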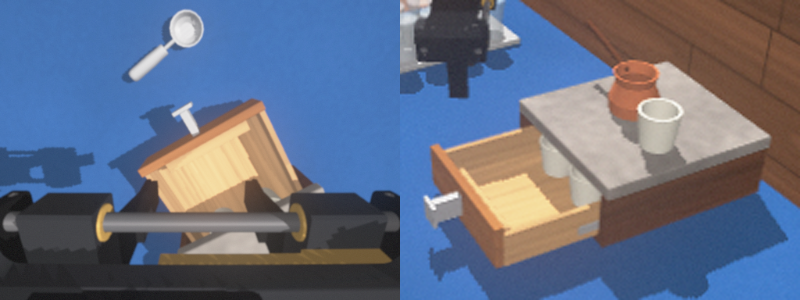

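The wrist picture shows the bar snug behind the front, from about (175,190) to (255,130), and parallel to it. I'll check the gap more closely from the scene camera.

```bash
python3 - <<'E'
from h import *
import pickle
c,d=pickle.load(open('c5.pkl','rb'))
p=[proj(d,P) for P in ([.52,.05,.044],[.544,.05,.044],[.52,.125,.044],[.52,-.02,.044])]; print(np.round(p))
x,y=np.mean(p,0).astype(int)
a=cv2.resize(d['color'][y-35:y+35,x-47:x+47],(376*1,280),interpolation=2)
x2,y2=215,160
b=cv2.resize(c['color'][120:270,170:370],(400,300),interpolation=2)
cv2.imwrite('pics/k.png',np.hstack([cv2.resize(a,(400,300)),b])); print(x-47,y-35)
E
```

```text
[[299. 216.]
 [292. 221.]
 [324. 232.]
 [278. 203.]]
251 182
```

View pics/k.png

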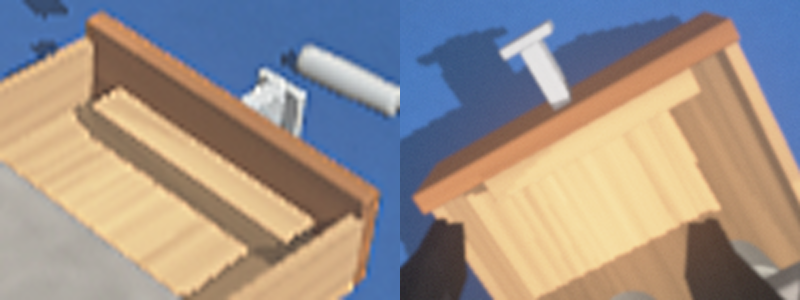

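The left crop shows the bar's top edge flush along the inside of the front with no gap. The contact force, 5 N with no further motion, agrees with that.

```bash
python3 -c "
from rig import *
print(hand_in())"
```

```text
the job is handed in; nothing more can be done
None
```

I handed the job in at about 27 s with the drawer out at its hard stop, the bar flush against the inside of its front, both drawer cups upright, and nothing else seen to have moved; `hand_in` returned no verdict, so the result is unconfirmed.

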